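# Tighten the collet nut with the preset-torque arm, to the first click

## Robot

A 6-joint arm with a two-finger parallel gripper is mounted at the origin on the work surface. World frame = base frame: x ahead of the robot, y to its left, z up, the work surface at z = 0. Lengths are in mm, angles in rad, forces in N, time in s.
With the tool pointing down it reaches from about 350 to 875 mm from the base axis. Payload 4.2 kg.
Tool frame: the origin (TCP) lies on the centre line of the jaws, within the pads' length; the fingertips stand 25 mm ahead of it and the grasp point (between the pads) lies 6 mm ahead of it; z points along the fingers, y is the direction in which the jaws open and shut (so a half turn about z gives the same grasp; the last joint's range is limited). The gripper opens to 85 mm and grips with 20 to 120 N. Pads are 22 mm wide; open, the fingers measure 114 mm over their backs; the gripper's body (76 mm by 85 mm) begins 54 mm behind the grasp point. The pads swing forward as they close: fully open they stand 13 mm farther back than shut.
Start: joints at [-0.878, 0.385, 0.008, 0, -1.194, -0.259], TCP at [262.713, -567.081, 256.312] pointing down, gripper open.
Joint ranges: [-3.14, 3.14], [-1.21, 2.06], [-1.07, 1.41], [-3.16, 2.05], [-2.99, -0.16], [-3.1, 3.1]. Speed limits (rad/s): [2.79, 2.79, 3.14, 3.14, 3.14, 3.14].

## Interface

Orientations are given as a unit quaternion [x, y, z, w].
In Python, from bench import arm gives the robot as it stands.
- The arm moves only by the tool drive_tool, never from a script. Its argument "plan" is a list of rows, each a list of 2 entries, a list of its own where there are three numbers: the shift along the tool's x, y, z in m, then the turn about the tool's z in degrees. A call has 1 to 12 rows; each row shifts and turns the commanded pose from where the row before left it, along the tool's axes as they then stand; what a row does not reach is not made up. A row lasts 1/8 s, in which the tool goes at most 62.5 mm and 10.7 degrees, less where a joint would pass 70% of its speed; a pose out of reach is approached as far as the arm can. A call with a gripper value outside its range is refused whole. "fingers" is the closure, from -1 (fully open) to 1 (shut), so that 0 is half open, set as the call begins (left out, the last holds). The fingers move at their own pace and stop on an object; the grip force is fixed at half the most. Time passes only in rows, so rows that do not move let the fingers close. It gives the time, the measured TCP pose, the force and the opening at its end, in the units of the state.
- arm.read_state(): the state, without advancing time (a new reading comes with each control period).
- arm.get_image(name): name is "scene" or "top"; returns a dict with "image" (480x640x3 uint8, red, green, blue), "K" (3x3 intrinsics, pixels), "R" (3x3) and "t" (3): a world point X has camera coordinates R X + t. Camera axes: x right, y down, z forward; pixel columns grow to the right and rows downward; lengths in mm; the calibration is good to about 2 mm. A picture is of the moment at which its call begins. There is no depth.
- arm.job_done(): hands the job in, once; it reports no verdict.
The state is a dict: "clock": time; "joints": joint angles; "joint_vel": joint speeds; "joint_efforts": joint torques, N m; "position": TCP position; "ee_rot": TCP orientation; "contact_force": force on the tool from outside, world axes, zero at the start; "wrist_torque": the same for the moment, N m; "gripper_width": finger opening in mm.
Only numpy, scipy, OpenCV 4.12 (cv2) and the standard library are available. Lean on these libraries where they do the work, as an engineer would, in place of code of your own. Each camera call takes 0.05 s, during which the arm holds its last target.

## Task

A cutter has been fitted in the collet chuck on the tightening station. Throw the safety catch fully over so that the torque arm is free, then push the arm clockwise (seen from above) by its grip to tighten the collet nut, and stop at the first click of its slip clutch - one click, no second one. Let go, leave the catch open, and leave the gear, the spare chuck, the caliper and the basket on the bench where they are.

Things in the scene. Friction and masses are not known exactly. Their poses are not given: they have to be found in the camera images.
- station: Bench tightening station, fixed: grey base plate 210 x 235 x 18 mm, round column in its middle holding the collet chuck; on it the aluminium clutch hub of the torque arm (72 mm across, top at 143 mm), with a steel end mill 12 mm thick standing up out of it to 211 mm. Origin on the column's vertical axis at bench height, z up. The arm starts parked, pointing 230 deg counter-clockwise from the station's x.
- axis (a point): Point on the column's vertical axis level with the torque arm's centre line, 128 mm above the bench. Arm, hub and nut turn about this axis; pushing the arm clockwise seen from above tightens.
- grip (a point): Middle of the torque arm's round black grip, on its centre line, 165 mm from the axis. The arm is level, 128 mm above the bench: bare steel bar 14 mm thick out to 112 mm from the axis, then the grip, 24 mm thick, from 112 to 212 mm. It stays where it is left; the nut holds when the push is taken off.
- nut (a point): Centre of the collet nut under the hub, on the axis, 110 mm above the bench. The nut turns against a steady drag (3 to 6 N at the middle of the grip) through an angle that differs each time and cannot be seen, 0.3 to 1.1 rad; then it comes up tight and the force at the middle of the grip climbs quickly to about 15 N, where the clutch lets go.
- clutch (a joint): Slip of the arm against the nut, rad: 0 at the start, under 0.06 until it clicks, 0.20 after one click, 0.40 after two. The click: soon after the force at the middle of the grip has reached about 15 N it collapses to nearly nothing, and the arm jumps about 20 mm ahead into its next notch and stays there. Pushing on past that gap, and 10 mm or so more at the same climbing force, brings the second click.
- catch_hinge (a point): Hinge of the safety catch on the parking post, 75 mm from the axis along the parked arm, 22 mm to the counter-clockwise side of its centre line, 128 mm above the bench. The hinge axis is level, along the parked arm. A steel hook 14 mm wide reaches from it over the bar (16 mm above the hinge) and down on the clockwise side, and keeps the arm on the post.
- catch_ball (a point): Centre of the black ball (22 mm) on top of the catch's thumb lever (8 mm rod), 74 mm from the hinge. With the catch on, the lever stands upright or nearly so, ball about 202 mm above the bench. Pushing the ball to the counter-clockwise side, away from the bar, swings the hook up off the bar; it takes about 2 N and stays where it is left.
- catch (a joint): Swing of the safety catch, rad: 0 hooked over the bar with the lever upright, 1.3 fully over against its stop with the lever nearly level on the counter-clockwise side; the bar can pass from about 0.7.
- spare_chuck: Bystander: spare steel collet chuck standing on its nut, 130 mm tall, 63 mm across its flange, loose. Origin at the centre of its underside.
- gear: Bystander: dark steel spur gear lying flat, 80 mm across, 28 mm tall at the hub, loose. Origin at the centre of its underside.
- caliper: Bystander: steel caliper lying flat, 230 mm long along its x, 8 mm thick, loose. Origin at the middle of its underside.
- basket: Bystander: green plastic basket of turned parts, 170 x 120 x 58 mm, loose. Origin at the centre of its underside.

How it is judged:
By the outcome, as a careful person would: the job done as asked, in the order asked, and still so for the second after the job is handed in, with the robot touching nothing.
It also fails if it takes over 51 s, if anything falls off the work surface, if the arm or the gripper's body presses on something with over 40 N, if the wrist force passes 120 N, or if a joint passes its speed limit or range.

## Working session

There is one attempt and no reset: what is moved stays moved. The work goes in short steps, Python scripts to look and compute and a tool call to move; the robot and the scene stay as the last step left them, time stands still between calls to the robot, and variables do not carry over. Pictures are saved under pics/ and viewed, and the job is handed in when it is done.

Besides the shell and the picture viewer there is one more tool, called after "Call:" as name(argument=value, ...) on one line, values as JSON. drive_tool: Moves the arm, as the interface text tells. Its arguments: {"type":"object","properties":{"plan":{"type":"array"},"fingers":{"type":"number"}},"required":["plan"]}

```bash
mkdir -p pics; python3 - <<'E'
from bench import arm
import cv2,numpy as np
for n in("scene","top"):
    d=arm.get_image(n); cv2.imwrite(f"pics/{n}0.png",d["image"][:,:,::-1]); np.savez(f"{n}.npz",**d)
    print(n,np.round(d["K"],1).tolist(),np.round(d["R"],3).tolist(),np.round(d["t"],1))
print(arm.read_state())
E
```

```text
scene [[614.5, 0.0, 316.7], [0.0, 614.5, 237.0], [0.0, 0.0, 1.0]] [[-0.15, 0.989, -0.008], [0.818, 0.12, -0.563], [-0.556, -0.091, -0.826]] [  86.4 -351.7 2098. ]
top [[492.7, 0.0, 317.9], [0.0, 492.7, 237.9], [0.0, 0.0, 1.0]] [[0.013, -1.0, -0.004], [-0.995, -0.012, -0.096], [0.096, 0.006, -0.995]] [  -9.3  546.8 1511.3]
{'clock': 0.1, 'joints': array([-8.78377531e-01,  3.85473165e-01,  6.80013928e-03, -4.05007317e-04,
       -1.19397890e+00, -2.58598828e-01]), 'joint_vel': array([-0.00064403, -0.00121154,  0.00505596,  0.00323293,  0.00014022,
       -0.00077437]), 'joint_efforts': array([-5.75175745e-04, -3.93319988e+01,  1.88929868e+01,  4.19800535e+00,
       -2.64692688e-03,  2.00260992e-06]), 'position': array([ 262.53980452, -566.68984964,  255.35401983]), 'ee_rot': array([-2.15140012e-01,  9.76582756e-01,  9.11036385e-04, -2.57392409e-04]), 'contact_force': array([-0.08066451,  0.68119719,  0.60768029]), 'wrist_torque': array([ 0.00498731,  0.02680309, -0.02495047]), 'gripper_width': 85.17225764693619}
```

View pics/scene0.png

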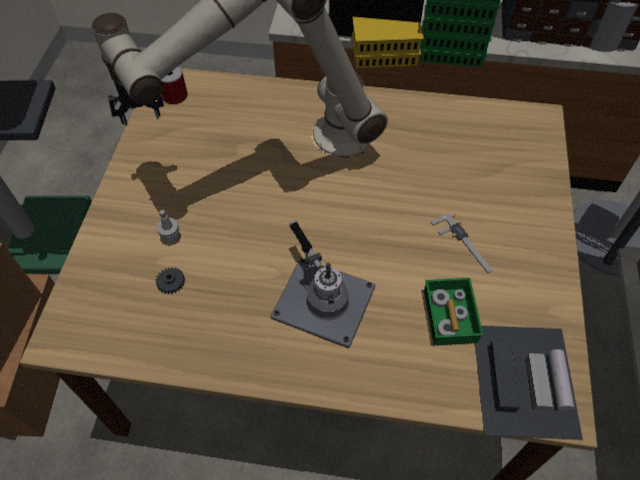

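View pics/top0.png

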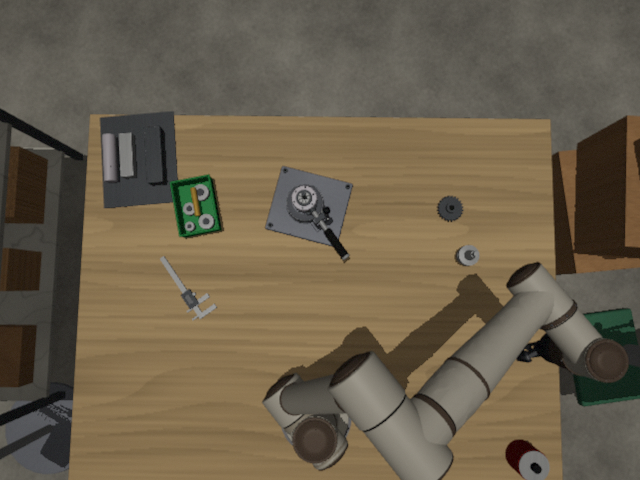

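The top view has the station hub near (305,198), with the parked arm running to the grip end near (346,259). The catch ball is near (326,211). The bystanders are well clear. I'll zoom in.

```bash
python3 - <<'E'
import cv2
a=cv2.imread("pics/top0.png")[155:275,255:375]; b=cv2.imread("pics/scene0.png")[205:355,255:405]
cv2.imwrite("pics/topz.png",cv2.resize(a,(600,600),interpolation=cv2.INTER_CUBIC)); cv2.imwrite("pics/scenez.png",cv2.resize(b,(600,600),interpolation=cv2.INTER_CUBIC))
E
```

```text
(no output)
```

View pics/topz.png

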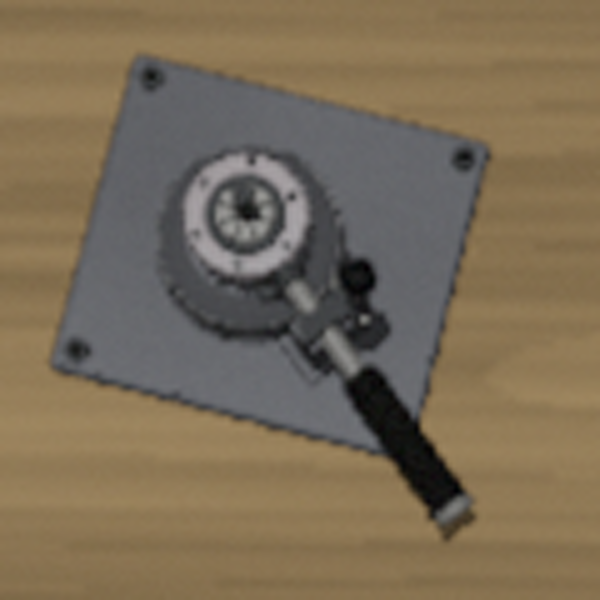

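View pics/scenez.png

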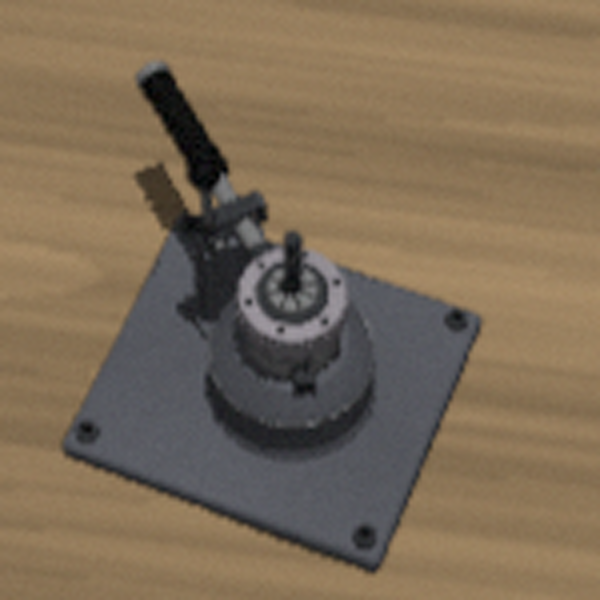

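```bash
cat > h.py <<'E'
import numpy as np
D={n:np.load(n+".npz") for n in("scene","top")}
def ray(n,u,v,z):
    d=D[n];K,R,t=d["K"],d["R"],d["t"]
    c=-R.T@t; r=R.T@np.linalg.solve(K,[u,v,1]); return c+r*(z-c[2])/r[2]
def proj(n,X):
    d=D[n];p=d["K"]@(d["R"]@np.array(X,float)+d["t"]);return p[:2]/p[2]
E
python3 - <<'E'
from h import *
np.set_printoptions(precision=1,suppress=True)
T=lambda u,v,z:ray("top",255+u/5,155+v/5,z)
S=lambda u,v,z:ray("scene",255+u/4,205+v/4,z)
for nm,f,u,v,z in [("hub",T,247,217,143),("hub",S,293,293,143),("ball",T,358,277,202),("end",T,455,510,128),("gs",T,365,380,128),("end",S,152,72,128),("gs",S,207,185,128),("millS",S,292,238,211)]: print(nm,f(u,v,z))
cs=[("c",T,138,55,18),("c",T,490,148,18),("c",T,400,455,18),("c",T,52,368,18)]
P=[f(u,v,z) for _,f,u,v,z in cs]; print(np.array(P),np.mean(P,0))
hub=(T(247,217,143)+S(293,293,143))/2
e=T(455,510,128)-hub; print("ang",np.degrees(np.arctan2(e[1],e[0])),np.hypot(*e[:2]))
e=S(152,72,128)-hub; print("ang",np.degrees(np.arctan2(e[1],e[0])),np.hypot(*e[:2]))
for a in P: print(np.degrees(np.arctan2(*(a-hub)[1::-1])))
E
```

```text
hub [650.5  37.4 143. ]
hub [654.3  43.8 143. ]
ball [607.  -26.8 202. ]
end [482.5 -85.4 128. ]
gs [557.7 -32.4 128. ]
end [481.6 -80.8 128. ]
gs [569.6 -27.4 128. ]
millS [654.1  42.6 211. ]
[[ 776.2  112.7   18. ]
 [ 718.8 -111.6   18. ]
 [ 522.9  -56.4   18. ]
 [ 575.1  162.9   18. ]] [648.2  26.9  18. ]
ang -143.43782832076525 211.52681133204337
ang -144.58882939273778 209.56716342279833
30.21497345321699
-66.4311149333783
-143.1510444175501
122.30229648247396
```

Call:
drive_tool(plan=[[[0, 0, 0], -10.1], [[0, 0, 0], -10.1], [[0, 0, 0], -10.1], [[0, 0, 0], -10.1], [[0, 0, 0], -10.1], [[0, 0, 0], -10.1], [[0, 0, 0], -10.1], [[0, 0, 0], -10.1], [[0, 0, 0], -10.1], [[0, 0, 0], -10.1]], fingers=1)

```text
clock: 1.35
position: [262.6, -566.8, 255.6]
ee_rot: [0.892, -0.453, -0.001, -0.0]
contact_force: [0.0, -0.7, -0.3]
gripper_width: 0.0
```

Call:
drive_tool(plan=[[[-0.023, -0.049, 0], 0], [[-0.023, -0.049, 0], 0], [[-0.023, -0.049, 0], 0], [[-0.023, -0.049, 0], 0], [[-0.023, -0.049, 0], 0], [[-0.023, -0.049, 0], 0], [[-0.023, -0.049, 0], 0], [[-0.023, -0.049, 0], 0], [[-0.023, -0.049, 0], 0], [[-0.023, -0.049, 0], 0]])

```text
clock: 2.6
position: [525.5, -91.9, 256.1]
ee_rot: [0.89, -0.455, -0.0, 0.0]
contact_force: [1.0, -0.5, -0.4]
gripper_width: -0.2
```

```bash
cat >> h.py <<'E'
def look(tag):
    from bench import arm; import cv2
    o=[]
    for n,(r,c) in {"scene":(150,210),"top":(120,230)}.items():
        I=arm.get_image(n)["image"][:,:,::-1]; cv2.imwrite(f"pics/{n}_{tag}_full.png",I)
        o.append(cv2.resize(I[r:r+200,c:c+200],(400,400),interpolation=cv2.INTER_CUBIC))
    cv2.imwrite(f"pics/{tag}.png",np.hstack(o))
def st():
    from bench import arm
    s=arm.read_state(); p=np.array(s["position"]); h=np.array([652,40,128]); a=np.radians(-144.3)
    u=np.array([np.cos(a),np.sin(a),0]);n=np.array([-u[1],u[0],0]);q=s["ee_rot"]
    print("t",round(s["clock"],2),"pos",p.round(1),"u,n,up of tip",((p-h)@u).round(1),((p-h)@n).round(1),(p[2]-25-128).round(1),"F",np.round(s["contact_force"],1),"Fu,Fn",(s["contact_force"]@u).round(1),(s["contact_force"]@n).round(1),"yaw",np.degrees(np.arctan2(2*q[0]*q[1],q[0]**2-q[1]**2)).round(1),"j",np.round(s["joints"],2))
E
python3 -c "
from h import *
st();look('a')"
```

```text
t 2.6 pos [525.5 -91.9 256.1] u,n,up of tip 179.7 33.3 103.1 F [ 1.  -0.5 -0.4] Fu,Fn -0.5 1.0 yaw -54.1 j [ 0.13  0.23 -0.22 -0.   -1.13  0.5 ]
```

View pics/a.png

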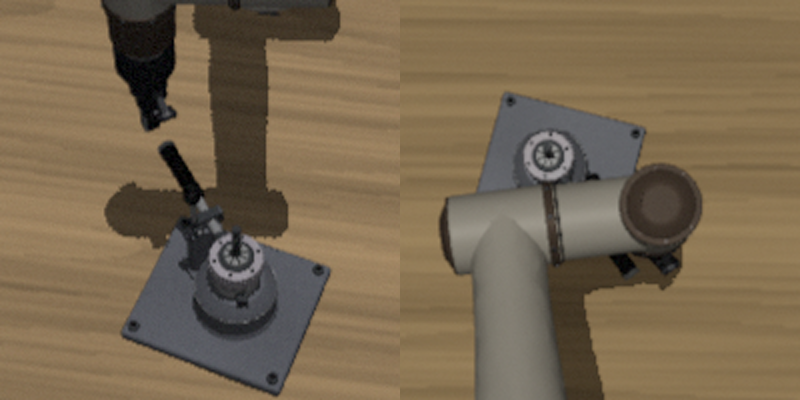

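The pictures show the gripper over the grip end. The station is unobstructed and I've touched nothing yet. Next I go to the clockwise side of the catch ball.

Call:
drive_tool(plan=[[[-0.028, -0.05, 0], 0], [[-0.03, -0.054, 0], 0], [[0, 0, 0.02], 0], [[0, 0, 0.023], 0], [[0, 0, 0], 0]])

```text
clock: 3.32
position: [574.0, 13.7, 211.1]
ee_rot: [0.89, -0.455, -0.002, 0.002]
contact_force: [-0.6, 0.9, 0.4]
gripper_width: 0.3
```

```bash
python3 -c "
from h import *
st();look('b')"
```

```text
t 3.33 pos [574.   13.7 211.1] u,n,up of tip 78.7 -24.2 58.1 F [-0.6  0.9  0.4] Fu,Fn 0.0 -1.1 yaw -54.2 j [ 0.31  0.34 -0.18 -0.   -1.06  0.32]
```

View pics/b.png

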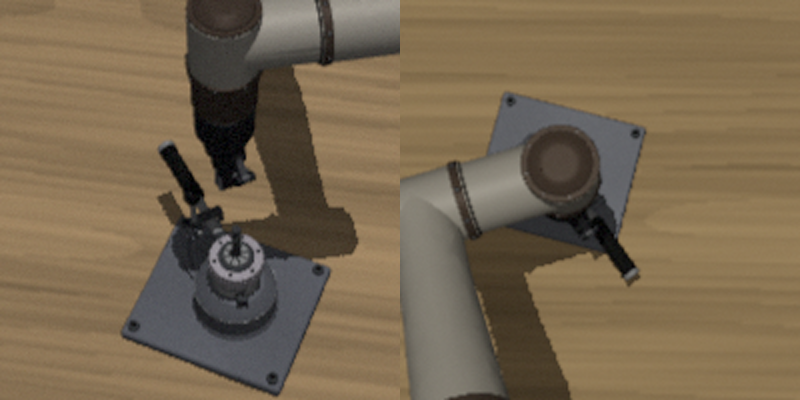

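Call:
drive_tool(plan=[[[0.015, -0.001, 0], 0], [[0.015, -0.001, 0], 0], [[0.01, -0.001, 0], 0], [[0.01, 0, 0.001], 0], [[0.007, 0, 0.003], 0], [[0.007, 0, 0.004], 0], [[0, 0, 0], 0]])

```text
clock: 4.3
position: [615.4, -36.4, 204.5]
ee_rot: [0.89, -0.455, -0.0, 0.0]
contact_force: [0.0, 0.6, 0.0]
gripper_width: 0.1
```

```bash
python3 -c "
from h import *
st();look('c')"
```

```text
t 4.3 pos [615.4 -36.4 204.5] u,n,up of tip 74.3 40.7 51.5 F [0.  0.6 0. ] Fu,Fn -0.4 -0.5 yaw -54.2 j [ 0.2   0.41 -0.09  0.   -1.07  0.42]
```

View pics/c.png

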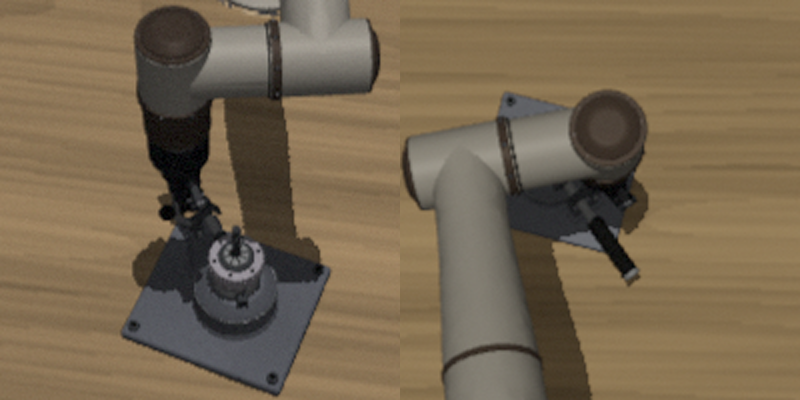

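In the scene view the black ball has moved to the left of the fingers, near (166,212) in the crop, so the catch is swinging. I'll keep following the arc.

Call:
drive_tool(plan=[[[0.007, 0, 0.004], 0], [[0.006, 0, 0.005], 0], [[0.006, 0, 0.006], 0], [[0.005, 0, 0.007], 0], [[0.003, 0, 0.007], 0], [[0, 0, 0], 0]])

```text
clock: 5.15
position: [631.0, -58.1, 175.3]
ee_rot: [0.89, -0.455, -0.001, 0.0]
contact_force: [-0.4, 0.2, -0.4]
gripper_width: -0.3
```

```bash
python3 -c "
from h import *
st();look('d')"
```

```text
t 5.15 pos [631.  -58.1 175.3] u,n,up of tip 74.3 67.4 22.3 F [-0.4  0.2 -0.4] Fu,Fn 0.2 -0.4 yaw -54.2 j [ 0.16  0.46 -0.08 -0.   -1.03  0.46]
```

View pics/d.png

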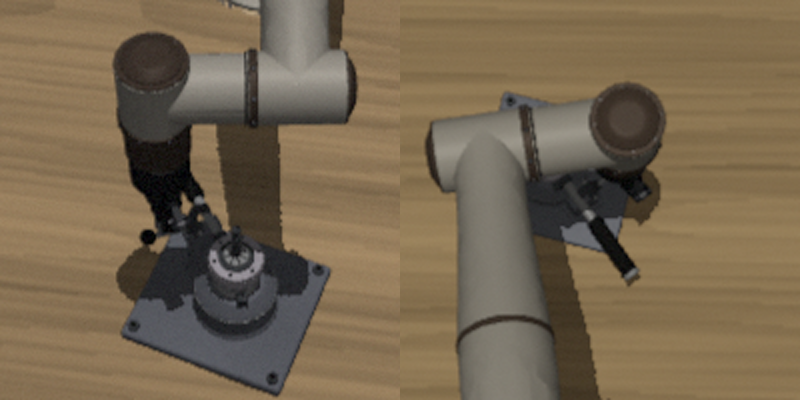

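Call:
drive_tool(plan=[[[0.001, 0, 0.003], 0], [[0, 0, 0.003], 0], [[0, 0, 0], 0]])

```text
clock: 5.62
position: [632.0, -58.7, 170.5]
ee_rot: [0.89, -0.455, 0.0, -0.0]
contact_force: [0.4, -0.9, 1.8]
gripper_width: 0.0
```

```bash
python3 -c "
from h import *
st()
a=np.radians(-144.3);u=np.array([np.cos(a),np.sin(a),0]);n=np.array([-u[1],u[0],0])
for th in(0,.6,.9,1.1,1.2,1.3,1.4):
  X=np.array([652,40,128])+75*u+(22+74*np.sin(th))*n+[0,0,74*np.cos(th)]; print(th,X.round(),((proj('scene',X)-[210,150])*2).round(1))
"
```

```text
t 5.62 pos [632.  -58.7 170.5] u,n,up of tip 73.8 68.4 17.5 F [ 0.4 -0.9  1.8] Fu,Fn 0.2 0.9 yaw -54.1 j [ 0.16  0.47 -0.08  0.   -1.02  0.46]
0 [604. -22. 202.] [192.4 194. ]
0.6 [628. -56. 189.] [163.9 211.8]
0.9 [638. -69. 174.] [153.2 222.8]
1.1 [642. -75. 162.] [148.2 230.2]
1.2 [644. -78. 155.] [146.4 233.8]
1.3 [646. -80. 148.] [145.1 237.3]
1.4 [646. -81. 141.] [144.3 240.6]
```

Ball row 237 matches a swing of about 1.3 rad, and force is now building. I'll press down a little more to be sure it's on the stop.

Call:
drive_tool(plan=[[[0, 0, 0.003], 0], [[0, 0, 0.002], 0], [[0, 0, 0], 0]])

```text
clock: 6.0
position: [632.5, -58.7, 169.3]
ee_rot: [0.891, -0.454, 0.002, -0.0]
contact_force: [-4.9, 0.9, 14.9]
gripper_width: 0.3
```

```bash
python3 -c "
from h import *
st();look('e')"
```

```text
t 6.0 pos [632.5 -58.7 169.3] u,n,up of tip 73.5 68.8 16.3 F [-4.9  0.9 14.9] Fu,Fn 3.4 -3.6 yaw -54.1 j [ 0.16  0.47 -0.09  0.   -1.01  0.46]
```

View pics/e.png

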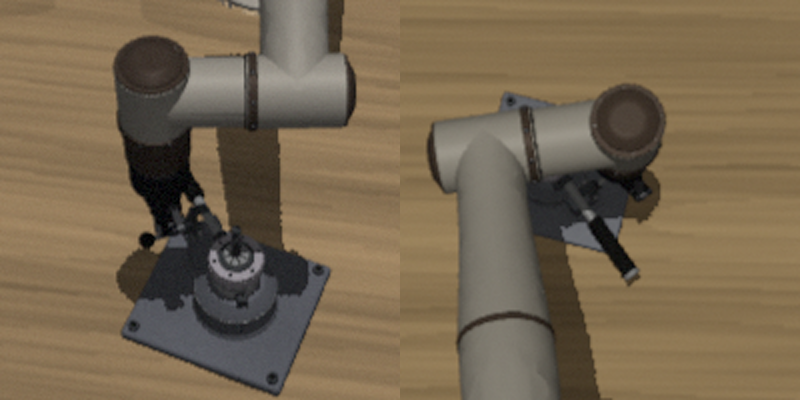

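Vertical force rose to 15 N with no further motion, and the ball sits at about (146,240). The catch is on its stop. Next I lift off and go beside the grip.

Call:
drive_tool(plan=[[[0, 0, -0.02], 0], [[0, 0, -0.025], 0], [[-0.012, 0.046, 0], 0], [[-0.012, 0.046, 0], 0], [[0, 0, 0.025], 0], [[0, 0, 0.025], 0], [[0, 0, 0.024], 0], [[0, 0, 0], 0]])

```text
clock: 7.1
position: [541.5, -92.9, 134.3]
ee_rot: [0.89, -0.455, -0.002, 0.001]
contact_force: [-0.8, 0.8, 0.8]
gripper_width: -0.4
```

```bash
python3 -c "
from h import *
st();look('f')"
```

```text
t 7.1 pos [541.5 -92.9 134.3] u,n,up of tip 167.3 43.5 -18.7 F [-0.8  0.8  0.8] Fu,Fn 0.1 -1.1 yaw -54.2 j [ 0.12  0.38 -0.34 -0.   -0.86  0.5 ]
```

View pics/f.png

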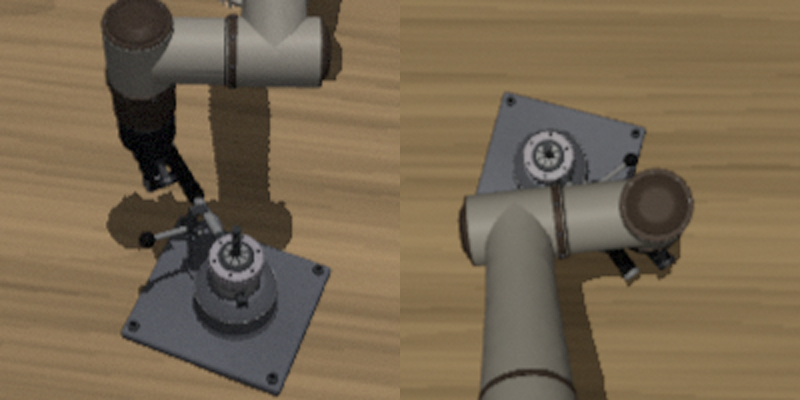

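The catch lever lies level with its ball at (148,240) in the scene crop and (630,159) in the top crop. The fingers stand beside the grip. The least free travel is 0.3 rad, about 49 mm, so 36 mm in the first call is safe.

Call:
drive_tool(plan=[[[-0.01, 0, 0], 0], [[-0.008, 0, 0], 0], [[-0.006, 0.0008, 0], 2.06], [[-0.006, 0.0008, 0], 2.06], [[-0.006, 0.0008, 0], 2.06], [[-0.006, 0.0008, 0], 2.06], [[-0.006, 0.0008, 0], 2.06], [[-0.006, 0.0008, 0], 2.06]])

```text
clock: 8.2
position: [510.7, -50.1, 137.2]
ee_rot: [0.836, -0.548, 0.001, -0.0]
contact_force: [2.4, -3.9, -1.0]
gripper_width: 0.2
```

```bash
cat >> h.py <<'E'
def ts():
    from bench import arm
    s=arm.read_state(); q=s["ee_rot"]; y=np.arctan2(2*q[0]*q[1],q[0]**2-q[1]**2)
    x=np.array([np.cos(y),np.sin(y),0]); yy=np.array([np.sin(y),-np.cos(y),0]); d=np.array(s["position"])-[652,40,128]
    F=np.array(s["contact_force"])
    print("t",round(s["clock"],2),"rel tool x,y",(d@x).round(1),(d@yy).round(1),"yaw",np.degrees(y).round(1),"F along x(+resists)",(F@x).round(1),"y",(F@yy).round(1),"z",F[2].round(1), "j",np.round(s["joints"],2))
E
python3 -c "
from h import *
ts()"
```

```text
t 8.2 rel tool x,y 26.4 165.5 yaw -66.5 F along x(+resists) 4.5 y -0.7 z -1.0 j [ 0.22  0.32 -0.43  0.   -0.82  0.19]
```

The arm is moving against about 4.5 N of drag. From here I use smaller steps.

Call:
drive_tool(plan=[[[-0.003, 0.0004, 0], 1.03], [[-0.003, 0.0004, 0], 1.03], [[-0.003, 0.0004, 0], 1.03], [[-0.003, 0.0004, 0], 1.03]])

```text
clock: 8.7
position: [504.6, -39.7, 137.1]
ee_rot: [0.816, -0.578, 0.001, -0.0]
contact_force: [2.5, -4.4, 0.7]
gripper_width: -0.2
```

```bash
python3 -c "
from h import *
ts()"
```

```text
t 8.7 rel tool x,y 26.2 165.5 yaw -70.6 F along x(+resists) 5.0 y -0.9 z 0.7 j [ 0.24  0.31 -0.44  0.   -0.81  0.09]
```

Call:
drive_tool(plan=[[[-0.003, 0.0004, 0], 1.03], [[-0.003, 0.0004, 0], 1.03], [[-0.003, 0.0004, 0], 1.03]])

```text
clock: 9.07
position: [500.5, -31.6, 137.1]
ee_rot: [0.8, -0.6, 0.001, -0.0]
contact_force: [1.9, -4.5, 0.0]
gripper_width: 0.1
```

```bash
python3 -c "
from h import *
ts()"
```

```text
t 9.07 rel tool x,y 26.2 165.5 yaw -73.7 F along x(+resists) 4.9 y -0.6 z 0.0 j [ 0.26  0.3  -0.46  0.   -0.81  0.02]
```

Call:
drive_tool(plan=[[[-0.003, 0.0004, 0], 1.03], [[-0.003, 0.0004, 0], 1.03], [[-0.003, 0.0004, 0], 1.03]])

```text
clock: 9.45
position: [496.9, -23.2, 137.1]
ee_rot: [0.784, -0.621, 0.001, -0.0]
contact_force: [1.7, -5.4, -0.2]
gripper_width: -0.0
```

Call:
drive_tool(plan=[[[-0.003, 0.0004, 0], 1.03], [[-0.003, 0.0004, 0], 1.03], [[-0.003, 0.0004, 0], 1.03]])

```text
clock: 9.82
position: [493.7, -14.7, 137.1]
ee_rot: [0.767, -0.642, 0.001, 0.0]
contact_force: [1.9, -5.5, -0.4]
gripper_width: 0.0
```

Call:
drive_tool(plan=[[[-0.003, 0.0004, 0], 1.03], [[-0.003, 0.0004, 0], 1.03], [[-0.003, 0.0004, 0], 1.03]])

```text
clock: 10.2
position: [490.9, -6.0, 137.1]
ee_rot: [0.749, -0.662, 0.001, 0.0]
contact_force: [1.2, -4.9, 0.6]
gripper_width: -0.4
```

Call:
drive_tool(plan=[[[-0.003, 0.0004, 0], 1.03], [[-0.003, 0.0004, 0], 1.03], [[-0.003, 0.0004, 0], 1.03]])

```text
clock: 10.58
position: [488.6, 2.7, 137.0]
ee_rot: [0.731, -0.682, 0.001, 0.0]
contact_force: [0.5, -5.4, 1.3]
gripper_width: 0.1
```

Call:
drive_tool(plan=[[[-0.003, 0.0004, 0], 1.03], [[-0.003, 0.0004, 0], 1.03], [[-0.003, 0.0004, 0], 1.03]])

```text
clock: 10.95
position: [486.8, 11.6, 137.0]
ee_rot: [0.712, -0.702, 0.0, 0.001]
contact_force: [0.3, -4.6, 1.7]
gripper_width: -0.4
```

Call:
drive_tool(plan=[[[-0.003, 0.0004, 0], 1.03], [[-0.003, 0.0004, 0], 1.03], [[-0.003, 0.0004, 0], 1.03]])

```text
clock: 11.32
position: [485.5, 20.5, 137.0]
ee_rot: [-0.693, 0.721, -0.0, -0.001]
contact_force: [0.3, -4.9, 2.0]
gripper_width: -0.1
```

```bash
python3 -c "
from h import *
ts()"
```

```text
t 11.32 rel tool x,y 26.0 165.6 yaw -92.3 F along x(+resists) 4.9 y -0.5 z 2.0 j [ 0.38  0.28 -0.49  0.   -0.8  -0.42]
```

Call:
drive_tool(plan=[[[-0.003, 0.0004, 0], 1.03], [[-0.003, 0.0004, 0], 1.03], [[-0.003, 0.0004, 0], 1.03]])

```text
clock: 11.7
position: [484.6, 29.5, 137.0]
ee_rot: [-0.673, 0.739, -0.0, -0.001]
contact_force: [-0.1, -4.9, 1.5]
gripper_width: -0.1
```

Call:
drive_tool(plan=[[[-0.003, 0.0004, 0], 1.03], [[-0.003, 0.0004, 0], 1.03], [[-0.003, 0.0004, 0], 1.03]])

```text
clock: 12.08
position: [484.3, 38.5, 137.0]
ee_rot: [-0.653, 0.757, -0.0, -0.001]
contact_force: [-1.2, -5.2, 2.3]
gripper_width: 0.1
```

Call:
drive_tool(plan=[[[-0.003, 0.0004, 0], 1.03], [[-0.003, 0.0004, 0], 1.03], [[-0.003, 0.0004, 0], 1.03]])

```text
clock: 12.45
position: [484.4, 47.5, 136.9]
ee_rot: [-0.632, 0.775, -0.0, -0.001]
contact_force: [-0.9, -5.4, 1.9]
gripper_width: -0.2
```

Call:
drive_tool(plan=[[[-0.003, 0.0004, 0], 1.03], [[-0.003, 0.0004, 0], 1.03], [[-0.003, 0.0004, 0], 1.03]])

```text
clock: 12.82
position: [484.9, 56.4, 136.9]
ee_rot: [-0.611, 0.791, -0.0, -0.002]
contact_force: [-1.1, -5.0, 2.8]
gripper_width: 0.2
```

Call:
drive_tool(plan=[[[-0.003, 0.0004, 0], 1.03], [[-0.003, 0.0004, 0], 1.03], [[-0.003, 0.0004, 0], 1.03]])

```text
clock: 13.2
position: [485.9, 65.2, 136.9]
ee_rot: [-0.59, 0.808, -0.0, -0.002]
contact_force: [-1.5, -5.7, 4.2]
gripper_width: 0.5
```

```bash
python3 -c "
from h import *
ts();look('g')"
```

```text
t 13.2 rel tool x,y 26.5 165.9 yaw -107.7 F along x(+resists) 5.9 y -0.3 z 4.2 j [ 0.47  0.29 -0.48  0.   -0.81 -0.78]
```

View pics/g.png

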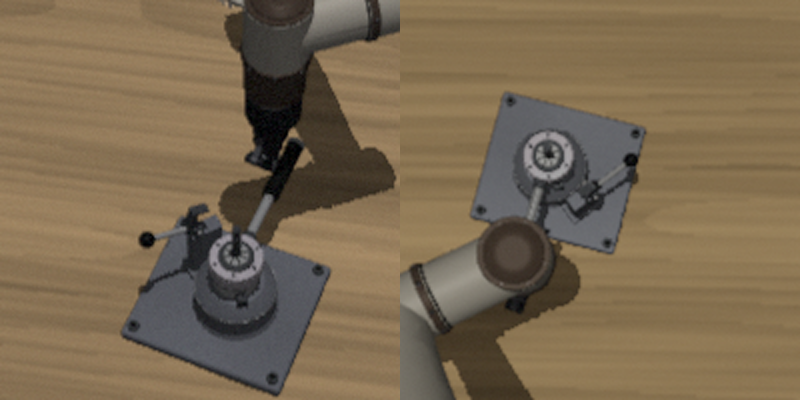

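The arm has swung off the post with the fingers squarely behind the grip, and the catch is still open with its ball at (148,240). I'll carry on.

Call:
drive_tool(plan=[[[-0.003, 0.0004, 0], 1.03], [[-0.003, 0.0004, 0], 1.03], [[-0.003, 0.0004, 0], 1.03]])

```text
clock: 13.68
position: [487.0, 71.9, 137.0]
ee_rot: [-0.568, 0.823, -0.001, -0.004]
contact_force: [-1.3, -15.1, 6.1]
gripper_width: -0.2
```

```bash
python3 -c "
from h import *
ts()"
```

```text
t 13.68 rel tool x,y 28.7 165.6 yaw -110.8 F along x(+resists) 14.5 y -4.2 z 6.1 j [ 0.48  0.29 -0.47  0.   -0.81 -0.85]
```

The nut is tight at 14.5 N. Now one small step at a time.

Call:
drive_tool(plan=[[[-0.002, 0.0002, 0], 0.7]])

```text
clock: 13.8
position: [487.2, 73.3, 136.9]
ee_rot: [-0.563, 0.827, -0.001, -0.005]
contact_force: [-0.8, -16.4, 6.8]
gripper_width: -0.1
```

Call:
drive_tool(plan=[[[-0.002, 0.0002, 0], 0.7]])

```text
clock: 13.92
position: [487.6, 75.4, 136.9]
ee_rot: [-0.558, 0.83, -0.001, -0.005]
contact_force: [-2.7, -11.9, 6.3]
gripper_width: -0.0
```

Call:
drive_tool(plan=[[[0, 0, 0], 0]])

```text
clock: 14.05
position: [488.1, 77.0, 136.8]
ee_rot: [-0.558, 0.83, -0.0, -0.003]
contact_force: [-3.0, -5.7, 4.1]
gripper_width: 0.3
```

```bash
python3 -c "
from h import *
ts();look('i')"
```

```text
t 14.05 rel tool x,y 27.8 165.7 yaw -112.2 F along x(+resists) 6.4 y 0.7 z 4.1 j [ 0.49  0.3  -0.47  0.   -0.81 -0.88]
```

View pics/i.png

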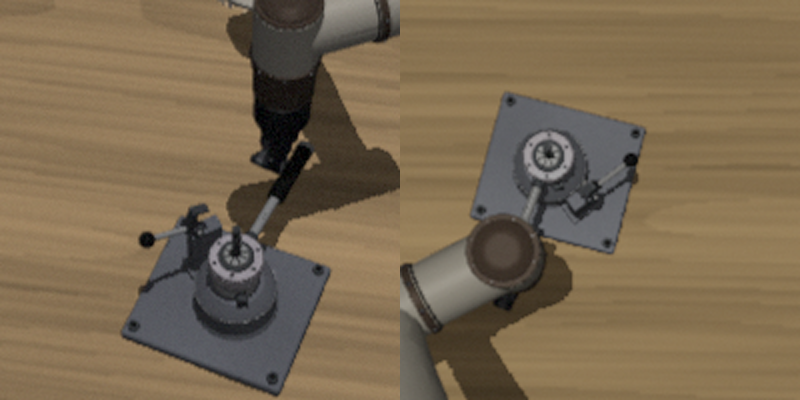

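Call:
drive_tool(plan=[[[0, 0, 0], 0]])

```text
clock: 14.28
position: [488.3, 77.6, 136.8]
ee_rot: [-0.558, 0.83, -0.0, -0.003]
contact_force: [-3.3, -6.0, 4.3]
gripper_width: 0.4
```

```bash
python3 -c "
from h import *
ts();look('j')"
```

```text
t 14.28 rel tool x,y 27.1 165.8 yaw -112.2 F along x(+resists) 6.8 y 0.8 z 4.3 j [ 0.49  0.3  -0.47  0.   -0.81 -0.88]
```

View pics/j.png

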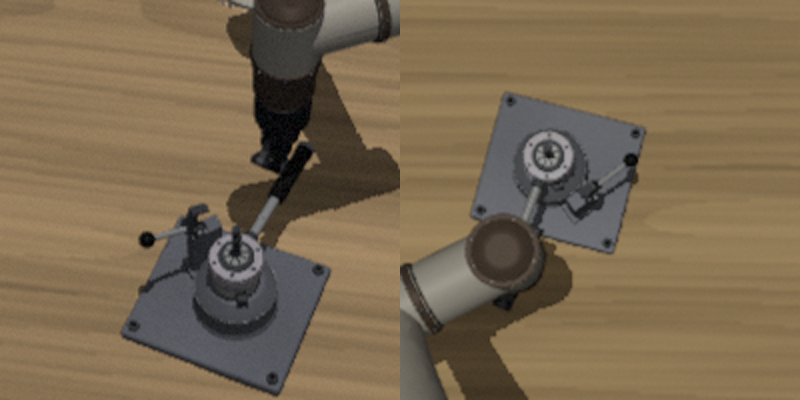

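```bash
python3 -c "
from h import *
import cv2
from h import *
for t in 'fgij':
  I=cv2.imread(f'pics/scene_{t}_full.png')[205:285,270:390] if 1 else 0
  cv2.imwrite(f'pics/z_{t}.png',cv2.resize(I,(400,267),interpolation=cv2.INTER_CUBIC))
a=[cv2.imread(f'pics/z_{t}.png') for t in 'fgij']
cv2.imwrite('pics/zz.png',np.vstack([np.hstack(a[:2]),np.hstack(a[2:])]))
"
```

```text
(no output)
```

View pics/zz.png

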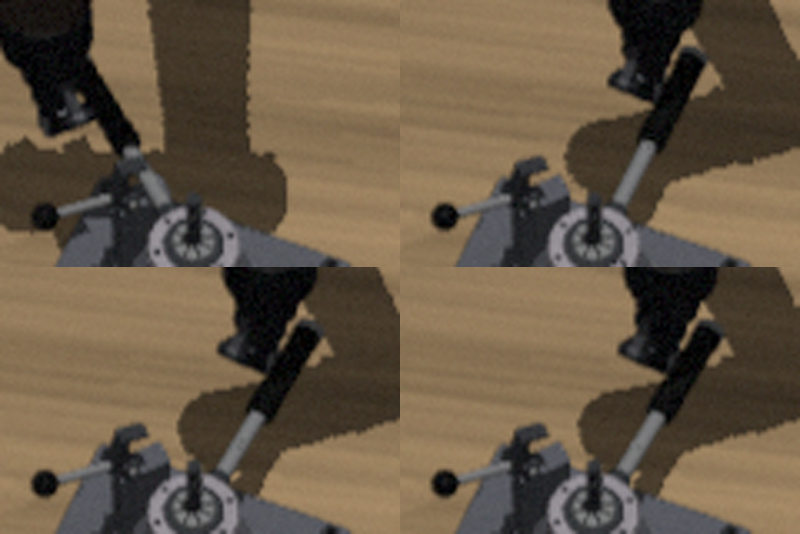

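```bash
python3 -c "
from h import *
def A(e,g):
  P=[ray('scene',270+x/3.3333,205+y/3.3333,128) for x,y in(e,g)]
  d=P[0]-P[1]; r=P[0]-[654,43,128]; print(np.degrees(np.arctan2(d[1],d[0]))%360,np.degrees(np.arctan2(r[1],r[0]))%360,np.hypot(r[0],r[1]),P[0].round())
A((75,60),(127,147)) # f rough
A((292,52),(250,140)); A((313,61),(262,146)); A((312,61),(264,146))
"
```

```text
215.53771895216232 216.02195387370557 212.9300669593485 [482. -82. 128.]
165.59271348639817 165.0476903499016 214.24594646077148 [447.  98. 128.]
160.59354668832688 159.7503562619159 213.43450322117357 [454. 117. 128.]
161.9102228861442 159.94965625111905 213.0324693611002 [454. 116. 128.]
```

There was no jump: the grip is still against the fingers, and the arm has only moved with the tool (165° to 160°). So the 16 N peak was a sticky spot, not the click, and the force is back near drag. I'll continue carefully.

Call:
drive_tool(plan=[[[-0.002, 0.0003, 0], 0.7], [[-0.002, 0.0003, 0], 0.7]])

```text
clock: 14.62
position: [491.2, 83.5, 136.7]
ee_rot: [-0.547, 0.837, 0.0, 0.001]
contact_force: [-0.2, 0.3, -0.6]
gripper_width: 0.1
```

```bash
python3 -c "
from h import *
ts()"
```

```text
t 14.62 rel tool x,y 24.6 164.8 yaw -113.6 F along x(+resists) -0.2 y 0.3 z -0.6 j [ 0.49  0.3  -0.46 -0.   -0.81 -0.91]
```

The force has collapsed to zero, so I'll check for the jump.

```bash
python3 -c "
from h import *
ts();look('k')
import cv2
I=cv2.imread('pics/scene_k_full.png')[205:285,270:390]
cv2.imwrite('pics/zk.png',cv2.resize(I,(800,533),interpolation=cv2.INTER_CUBIC))"
```

```text
t 14.62 rel tool x,y 24.6 164.8 yaw -113.6 F along x(+resists) -0.2 y 0.3 z -0.6 j [ 0.49  0.3  -0.46 -0.   -0.81 -0.91]
```

View pics/zk.png

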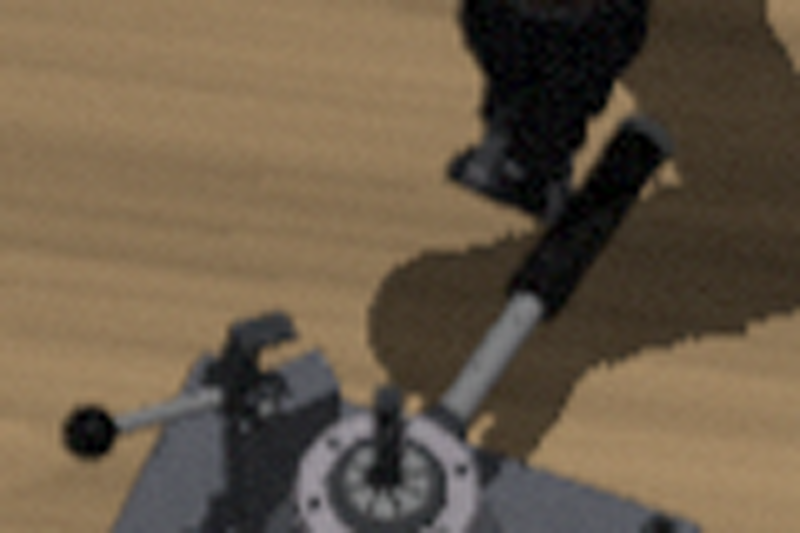

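```bash
python3 -c "
from h import *
for e,g in [((650,138),(527,298)),]:
  P=[ray('scene',270+x/6.667,205+y/6.667,128) for x,y in(e,g)]
  for p in P:
    r=p-[654,43,128]; print(np.degrees(np.arctan2(r[1],r[0]))%360,np.hypot(r[0],r[1]))
import cv2
for t in 'jk':
  I=cv2.imread(f'pics/scene_{t}_full.png')[205:285,330:390]
  cv2.imwrite(f'pics/w_{t}.png',cv2.resize(I,(400,533),interpolation=cv2.INTER_CUBIC))
cv2.imwrite('pics/ww.png',np.hstack([cv2.imread(f'pics/w_{t}.png') for t in 'jk']))
"
```

```text
156.34768834824402 211.21298879677462
157.83383810140649 114.64173314517434
```

View pics/ww.png

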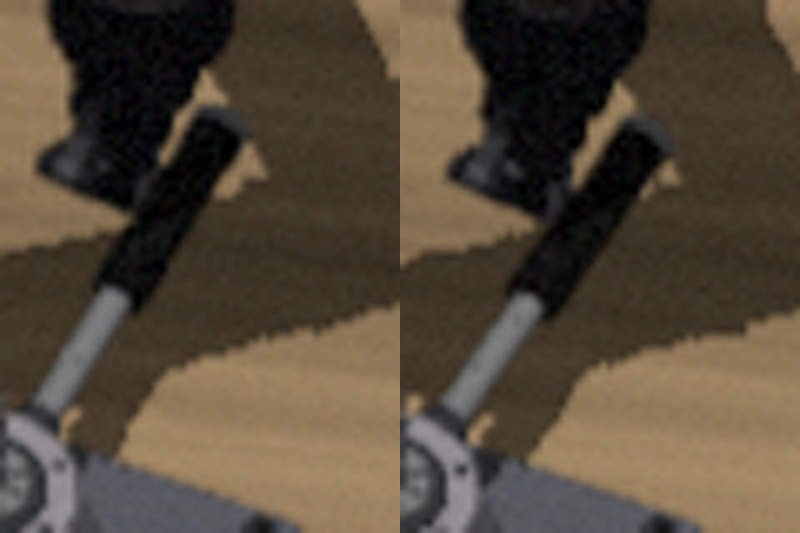

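```bash
python3 -c "
from h import *
ts();look('l')
import cv2
for t in 'kl':
  I=cv2.imread(f'pics/scene_{t}_full.png')[205:285,330:390]
  cv2.imwrite(f'pics/w_{t}.png',cv2.resize(I,(400,533),interpolation=cv2.INTER_CUBIC))
cv2.imwrite('pics/ww2.png',np.hstack([cv2.imread(f'pics/w_{t}.png') for t in 'kl']))
"
```

```text
t 14.72 rel tool x,y 24.0 164.5 yaw -113.6 F along x(+resists) -0.3 y -0.9 z 0.6 j [ 0.49  0.3  -0.46 -0.   -0.81 -0.91]
```

View pics/ww2.png

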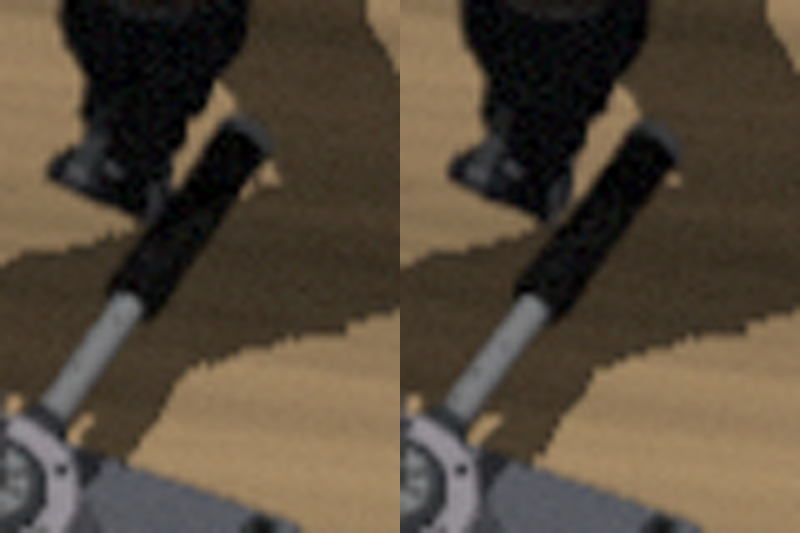

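The arm is running ahead by itself with no force from the tool: between these two frames the grip moved on and the gap opened. That is the click, one only. I'm backing off straight away, then lifting.

Call:
drive_tool(plan=[[[0.015, 0, 0], 0], [[0.02, 0, 0], 0], [[0, 0, -0.03], 0], [[0, 0, -0.05], 0], [[0, 0.05, -0.05], 0], [[0, 0.06, 0], 0], [[0, 0, 0], 0], [[0, 0, 0], 0]])

```text
clock: 15.82
position: [381.6, 92.0, 260.7]
ee_rot: [-0.548, 0.837, -0.0, 0.0]
contact_force: [0.3, 0.0, -0.7]
gripper_width: -0.1
```

```bash
python3 -c "
from h import *
ts();look('m')
import cv2
for t in 'lm':
  I=cv2.imread(f'pics/scene_{t}_full.png')[205:285,330:390]
  cv2.imwrite(f'pics/w_{t}.png',cv2.resize(I,(400,533),interpolation=cv2.INTER_CUBIC))
cv2.imwrite('pics/ww3.png',np.hstack([cv2.imread(f'pics/w_{t}.png') for t in 'lm']))
"
```

```text
t 15.82 rel tool x,y 60.5 268.7 yaw -113.6 F along x(+resists) -0.1 y -0.2 z -0.7 j [ 0.66 -0.03 -0.5   0.   -1.1  -1.07]
```

View pics/ww3.png

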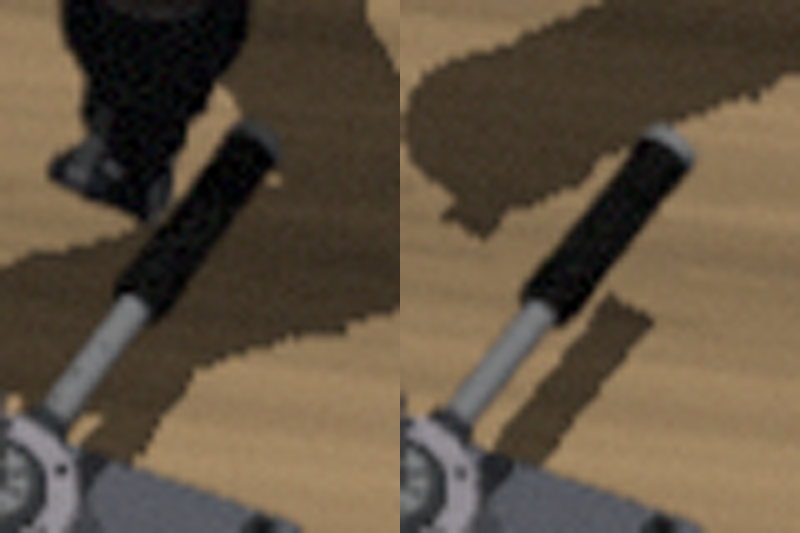

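View pics/top_m_full.png

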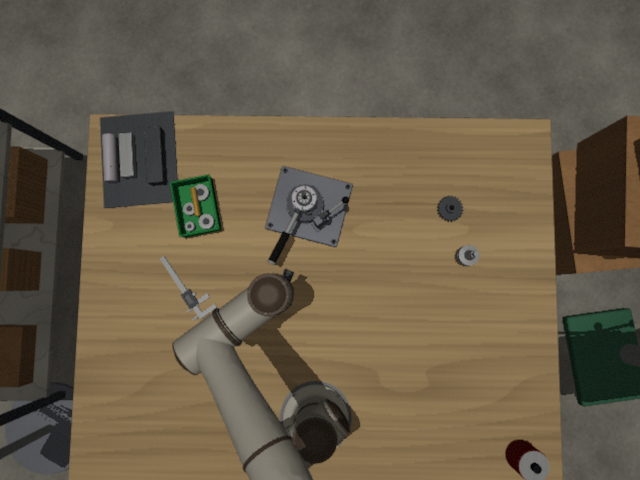

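```bash
python3 -c "
from h import *
from bench import arm
r=ray('scene',330+(668-400)/6.667,205+145/6.667,128)-[654,43,128]; print('arm angle',np.degrees(np.arctan2(r[1],r[0]))%360)
look('n'); import cv2
a,b=[cv2.imread(f'pics/scene_{t}_full.png').astype(int) for t in 'mn']; print('changed px, station',(abs(a-b).max(2)[205:355,255:405]>60).sum())
a=cv2.imread('pics/scene0.png').astype(int); D=abs(a-b).max(2)>60
for nm,(y,x) in dict(gear=(280,170),chuck=(230,168),caliper=(243,460),basket=(310,452)).items(): print(nm,D[y-35:y+35,x-30:x+30].sum())
"
```

```text
arm angle 154.13157627515844
changed px, station 0
gear 0
chuck 752
caliper 0
basket 0
```

View pics/n.png

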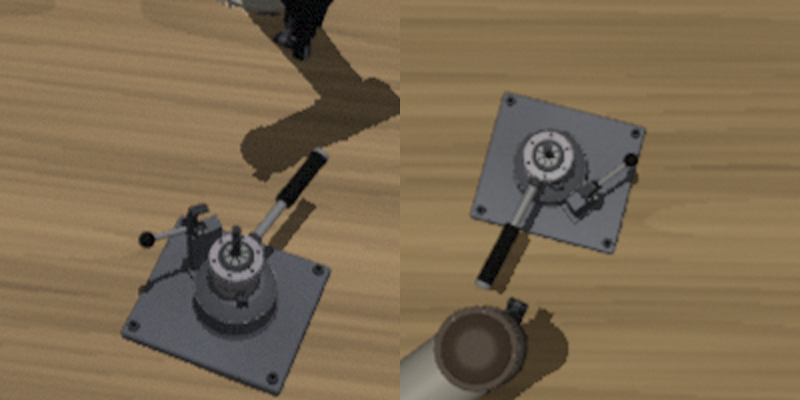

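The arm is at rest at 154°, 11° (0.19 rad) past where it came up tight, which is one click. The catch is open with its ball at (148,240). The changed pixels at the spare chuck are probably the robot's shadow having moved away, because in the top view the chuck is still at (467,256).

```bash
python3 -c "
from bench import arm
print(arm.job_done())"
```

```text
the job is handed in; nothing more can be done
None
```

The job is handed in at about 16 s of the 51 s allowed. The safety catch is fully open, the collet nut is tightened to a single click, and the gripper is clear of everything.

- **Catch:** I swung the lever over with the closed fingers until it met its stop. The force rose to about 15 N with no further motion, and the ball lies where a 1.3 rad swing puts it. It was still open in the last pictures.
- **Tightening:** I pushed the grip clockwise against about 5 N of drag. The force then climbed to about 16 N and collapsed to zero, and the arm ran ahead of the fingers by itself. I backed off at once.
- **One click:** The arm rests at about 154°, roughly 11° (0.19 rad) past where it came up tight. That matches one click of 0.20 rad. Nothing moved between the last two pictures.

**Checks that disagreed:**
- When the force fell partway, from 16 N to 6 N, I first took it for a sticky spot because the arm had not jumped, and pushed about 4 mm more. The later pictures showed it was the clutch passing over its peak.
- The picture comparison found no change at the gear, caliper or basket. It did flag pixels at the spare chuck, which I put down to the robot's shadow moving. By eye, the chuck is in the same place in the top view.

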